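# Run a tray into the setup bay and hold up the mini computer

## Robot

A 6-joint arm with a two-finger parallel gripper is mounted at the origin on the work surface. World frame = base frame: x ahead of the robot, y to its left, z up, the work surface at z = 0. Lengths are in m, angles in rad, forces in N, time in s.
With the tool pointing down it reaches from about 0.35 to 0.975 m from the base axis. Payload 4.9 kg.
Tool frame: the origin (TCP) lies between the finger pads; the fingertips stand 14 mm ahead of it and the grasp point (between the pads) lies 5 mm behind it (manip.finger_overhang is the distance from the TCP to the fingertips, in m); z points along the fingers, y is the line along which they close (so a half turn about z gives the same grasp; the last joint's range is limited). The gripper opens to 85 mm and grips with 20 to 120 N. Pads are 22 mm wide; open, the fingers measure 114 mm over their backs; the gripper's body (76 mm by 85 mm) begins 54 mm behind the grasp point. The pads swing forward as they close: fully open they stand 13 mm farther back than shut.
Start: joints at [-1.393, 0.053, 1.613, -0, 1.476, -0.119], TCP at [0.183, -0.598, 0.245] pointing down, gripper open.
Joint ranges: [-3.01, 3.01], [-1.01, 2.22], [0.06, 2.58], [-1.02, 4.17], [0.09, 2.62], [-3.14, 3.14]. Speed limits (rad/s): [2.57, 2.57, 3.14, 3.14, 3.14, 3.14].

## Interface

Orientations are given as a unit quaternion [w, x, y, z].
In Python, from plant import manip, grab_frame gives the robot as it stands.
- The arm moves only by the tool servo_tool, never from a script. Its argument "deltas" is a list that holds one entry, the list of rows, each a list of 5 numbers: the opening in per cent of the stroke, from 0 (shut) to 100 (fully open), then the shift along the world's x, y, z in m, then the turn about the world's z in degrees. A call has exactly 8 rows; each row shifts and turns the commanded pose from where the row before left it; what a row does not reach is not made up. A row lasts 1/10 s, in which the tool goes at most 50 mm and 8.59 degrees, less where a joint would pass 70% of its speed; a pose out of reach is approached as far as the arm can. A call is refused whole if a number of a shift passes 0.05 or a number of a turn 8.59, either way. A call with a gripper value outside its range is refused whole. The fingers move at their own pace and stop on an object; the grip force is fixed at half the most. Time passes only in rows, so rows that do not move let the fingers close, or fill a call up. It gives the time, the measured TCP pose, the force, the opening and the grip force at its end, in the units of the state.
- manip.state(): the state, without advancing time (a new reading comes with each control period).
- grab_frame(name): name is "side" or "top" or "wrist"; returns a dict with "pixels" (384x512x3 uint8, red, green, blue), "z_map" (384x512 float32, m along the optical axis (not along the pixel's ray), 0 where there is no reading), "fx", "fy", "cx", "cy" (pixels), "rvec" (rotation vector, rad) and "tvec" (3), from world to camera coordinates, as OpenCV has them; the wrist camera has in their place "T_tool_cam" (4x4, takes a point from camera to tool coordinates, whose origin is the TCP and whose axes are the flange's). Camera axes: x right, y down, z forward; pixel columns grow to the right and rows downward; lengths in m; the calibration is good to about 2 mm. The wrist camera is an equidistant fisheye: a pixel r from the principal point sees the ray r / f radians off the axis. A picture is of the moment at which its call begins: read the wrist's pose just before it.
- manip.job_done(): hands the job in; it is judged then, once.
The state is a dict: "time": time; "joint_pos": joint angles; "joint_vel": joint speeds; "joint_efforts": joint torques, N m; "tool_pos": TCP position; "tool_rot": TCP orientation; "contact_force": force on the tool from outside, world axes, zero at the start; "ft_torque": the same for the moment, N m; "gripper_width": opening from 0.0 (shut) to 1.0 (fully open); "grasp_force": force on a finger pad.
Only numpy, scipy, OpenCV 4.12 (cv2) and the standard library are available. Lean on these libraries where they do the work, as an engineer would, in place of code of your own. Each camera call takes 0.05 s, during which the arm holds its last target. There are 200 camera calls.

## Task

Slide the blue tray along the rollers, without lifting it, until it is fully home against the green end stop of the station bay. Then grip the black finned mini computer in the tray, lift it about 10 cm straight up so that its underside can be inspected, and finish while still holding it there, level and still, above the tray. The tray stays home in the bay, the white router stays upright in the tray, and the other things on the desk are left alone.

Things in the scene. Friction and masses are not known exactly. Their poses are not given: they have to be found in the camera images.
- track: Fixed roller track 560 x 217 mm along its own y. Origin on the desk below its mid-width. 18 passive rollers (axes along x, tops at z = 50 mm) from y = -285 to 225 mm; they resist the tray with 1 to 5 N. Side guides at x = +-94 mm, 62 mm tall. Bay at the +y end: green cheeks 75 mm tall from y = 5 mm, green end stop 85 mm tall, inner face at y = 250 mm. The -y end (y = -300 mm) is open.
- tray: Loose blue open tray on the rollers, 180 (x, across the track) x 270 (y, along it) x 35 mm tall, walls and floor 5 mm, 0.6 kg. Origin: centre of its underside; +y points to the end stop. Fully home when its origin is at y = 115 mm in the track's frame; it starts 150 to 250 mm short of that. It can be pushed on the outside of its -y wall.
- pc_center (a point): Centre (half-way up) of the black finned mini computer to lift: 100 (its x, along the fins) x 58 (its y, the width to grip) x 38 mm tall, blue power light on top. It stands loose on the tray's floor (centre 24 mm above the tray's underside), turned up to 0.2 rad from the tray, about 66 mm from the tray's middle along y, on either side; the router is in the other half.
- router_center (a point): Centre (half-way up) of the white router, 90 (its x) x 56 (its y) x 28 mm tall, 0.22 kg, loose on the floor of the tray in the other half. Stays in the tray.
- pc: The same computer, origin at the centre of its underside; 0.3 to 0.65 kg, mass centred.
- router: The same router; origin at the centre of its underside.
- mug: Bystander, loose on the desk beside the track: white ceramic mug, 80 mm across, 92 mm tall. Origin on its underside.
- screw_jar: Bystander, loose on the desk beside the track: small whitish jar with a white lid, 56 mm across, 70 mm tall. Origin on its underside.
- screwdriver: Bystander, loose on the desk beside the track: screwdriver lying flat. Origin on its underside.
- power_brick: Bystander, loose on the desk beside the track: grey power adapter block 100 x 46 x 31 mm. Origin on its underside.
- carton: Bystander, loose on the desk beside the track: small cardboard carton 100 x 80 x 50 mm. Origin on its underside.
- mouse: Bystander, loose on the desk beside the track: light grey computer mouse 105 x 60 x 34 mm. Origin on its underside.

How it is judged:
By the outcome, as a careful person would: the job done as asked, in the order asked, and still so for the second after the job is handed in, while the arm keeps its last pose, push and grip.
It also fails if it takes over 48 s, if anything falls off the work surface, if the arm or the gripper's body presses on something with over 40 N, if the wrist force passes 120 N, or if a joint passes its speed limit or range.

## Working session

There is one attempt and no reset: what is moved stays moved. The work goes in short steps, Python scripts to look and compute and a tool call to move; the robot and the scene stay as the last step left them, time stands still between calls to the robot, and variables do not carry over. Pictures are saved under pics/ and viewed, at most 10 in all, crops included, and the job is handed in when it is done.

Besides the shell and the picture viewer there is one more tool, called after "Call:" by a JSON object that holds its "fn" and its "kwargs", one argument or row to a line. servo_tool: Moves the arm, as the interface text tells. Its arguments: {"type":"object","properties":{"deltas":{"type":"array"}},"required":["deltas"]}

```bash
mkdir -p pics
cat > h.py <<'E'
import numpy as np,cv2
from plant import manip,grab_frame
def pts(f):
    R=cv2.Rodrigues(np.array(f["rvec"],float))[0];t=np.array(f["tvec"],float).ravel()
    z=f["z_map"].astype(float);v,u=np.mgrid[:z.shape[0],:z.shape[1]]
    c=np.stack([(u-f["cx"])/f["fx"]*z,(v-f["cy"])/f["fy"]*z,z],-1)
    return (c-t)@R
def save(n,f): cv2.imwrite("pics/"+n+".png",cv2.cvtColor(f["pixels"],cv2.COLOR_RGB2BGR))
E
python3 - <<'E'
from h import *
for n in("top","side"):
    f=grab_frame(n);save(n+"0",f);np.save(n+"0.npy",f,allow_pickle=True)
    P=pts(f);hsv=cv2.cvtColor(f["pixels"],cv2.COLOR_RGB2HSV);ok=f["z_map"]>0
    for nm,lo,hi in(("blue",(100,100,40),(130,255,255)),("green",(40,80,40),(90,255,255))):
        m=(cv2.inRange(hsv,lo,hi)>0)&ok
        q=P[m]; 
        if len(q): print(n,nm,len(q),np.percentile(q,[1,50,99],axis=0).round(3).tolist(),cv2.minAreaRect(np.argwhere(m)[:,::-1].astype(np.float32)))
print(manip.state())
E
```

```text
top blue 3618 [[-0.373, -0.183, -0.661], [0.564, -0.034, 0.055], [0.665, 1.228, 0.094]] ((136.61375427246094, 249.77386474609375), (80.8992691040039, 375.42132568359375), 56.07777786254883)
top green 197 [[0.428, -0.424, 0.078], [0.535, 0.25, 0.085], [0.896, 0.265, 0.131]] ((269.6195068359375, 148.02362060546875), (76.62553405761719, 240.1278839111328), 67.47943115234375)
side blue 14199 [[-0.651, -0.187, -0.551], [-0.398, 1.221, 0.079], [0.799, 1.416, 0.497]] ((156.96910095214844, 113.73189544677734), (325.302978515625, 215.3471221923828), 2.9702303409576416)
side green 819 [[0.423, -0.422, -0.003], [0.511, 0.242, 0.066], [0.89, 0.415, 0.13]] ((324.053955078125, 185.55462646484375), (216.5709991455078, 62.698612213134766), 11.668773651123047)
{'time': 0.1, 'joint_pos': array([-1.39301532e+00,  5.33495965e-02,  1.61415764e+00,  1.19569419e-05,
        1.47601383e+00, -1.18970036e-01]), 'joint_vel': array([-0.00116066, -0.00063725, -0.00410334, -0.00012096,  0.00041605,
       -0.00033254]), 'joint_efforts': array([ 1.64287976e-03, -3.94901955e+01, -3.71362066e+01,  2.95988480e-05,
        3.92277871e-03, -1.71241265e-05]), 'tool_pos': array([ 0.18268426, -0.59713951,  0.24414894]), 'tool_rot': array([-9.63963562e-04,  9.89012157e-01,  1.47831066e-01, -2.24003281e-05]), 'contact_force': array([0.17569828, 0.61811792, 0.42274604]), 'ft_torque': array([-0.02640076,  0.01193558,  0.0026789 ]), 'grasp_force': 0.0, 'gripper_width': 0.999166016203301}
```

View pics/top0.png

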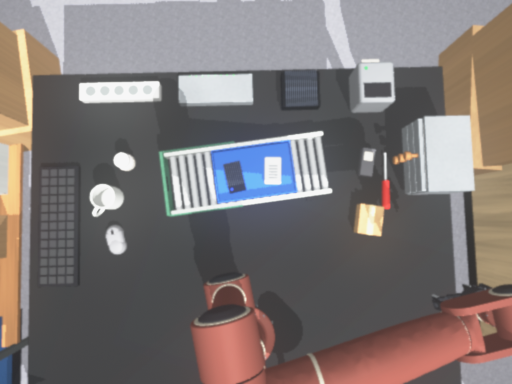

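View pics/side0.png

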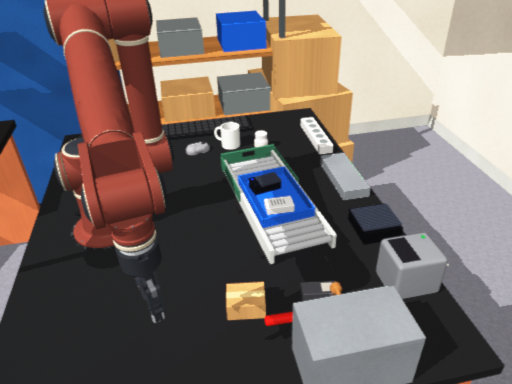

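The top view shows the track with its green end at about (168,180) and its open end at about (327,162). The tray spans columns 211–297, with the black PC at (233,177) on the stop side and the router at (273,171). The side view agrees. Next I'll measure these.

Run:
```python
from h import *
for n in("top","side"):
    f=np.load(n+"0.npy",allow_pickle=True).item();P=pts(f);hsv=cv2.cvtColor(f["pixels"],cv2.COLOR_RGB2HSV)
    roi=(f["z_map"]>0)&(P[...,0]>.3)&(P[...,0]<.75)&(P[...,1]>-.4)&(P[...,1]<.35)&(P[...,2]>.02)&(P[...,2]<.15)
    H,S,V=[hsv[...,i].astype(int) for i in range(3)]
    M={"tray":roi&(H>100)&(H<130)&(S>150)&(V>90),"green":roi&(H>40)&(H<95)&(S>80),
       "white":roi&(S<60)&(V>150)}
    for k,m in M.items():
        q=P[m]; r=cv2.minAreaRect(q[:,:2].astype(np.float32)); b=cv2.boxPoints(r)
        print(n,k,len(q),np.round(b,3).tolist(),"z",np.percentile(q[:,2],[2,50,98]).round(3))
    r=cv2.minAreaRect(P[M["tray"]][:,:2].astype(np.float32)); b=cv2.boxPoints(r); c=b.mean(0); bi=c+(b-c)*.9
    ins=roi&(np.array([cv2.pointPolygonTest(bi.astype(np.float32),(float(x),float(y)),False) for x,y in P[...,:2].reshape(-1,2)]).reshape(roi.shape)>0)
    for k,m in(("pc",ins&(V<80)),("router",ins&(S<60)&(V>150))):
        m=m&(P[...,2]>.07);q=P[m]; r=cv2.minAreaRect(q[:,:2].astype(np.float32))
        print(n,k,len(q),np.round(r[0],3),np.round(r[1],3),r[2],np.round(cv2.boxPoints(r),3).tolist(),"z",np.percentile(q[:,2],[5,50,95]).round(3))
f=grab_frame("wrist");print(f["T_tool_cam"],f["fx"],f["cx"],f["cy"])
```

```text
top tray 2048 [[0.4690000116825104, 0.07400000095367432], [0.5, -0.1889999955892563], [0.6710000038146973, -0.16899999976158142], [0.6399999856948853, 0.09399999678134918]] z [0.05  0.056 0.084]
top green 185 [[0.42800000309944153, 0.24400000274181366], [0.42899999022483826, 0.2329999953508377], [0.6420000195503235, 0.257999986410141], [0.640999972820282, 0.2680000066757202]] z [0.08  0.085 0.09 ]
top white 4883 [[0.4269999861717224, 0.23499999940395355], [0.49000000953674316, -0.31299999356269836], [0.7059999704360962, -0.2879999876022339], [0.6439999938011169, 0.2590000033378601]] z [0.04  0.051 0.085]Traceback (most recent call last):
  File "<stdin>", line 15, in <module>
    return _quantile_unchecked(
        a, q, axis, out, overwrite_input, method, keepdims, weights)
    return _ureduce(a,
                    func=_quantile_ureduce_func,
    ...<5 lines>...
                    overwrite_input=overwrite_input,
                    method=method)
    r = func(a, **kwargs)
    result = _quantile(arr,
                       quantiles=q,
    ...<2 lines>...
                       out=out,
                       weights=wgt)
    slices_having_nans = np.isnan(arr[-1, ...])
                                  ~~~^^^^^^^^^
IndexError: index -1 is out of bounds for axis 0 with size 0
```

Call:
{"fn": "servo_tool", "kwargs": {
  "deltas": [
    [[0,0.034,0.03,0,-3],[0,0.034,0.03,0,-3],[0,0.034,0.03,0,-3],[0,0.034,0.03,0,-1.5],[0,0.034,0.03,0,0],[0,0.034,0.03,0,0],[0,0.034,0.03,0,0],[0,0.034,0.03,0,0]]
  ]
}}

```text
time: 0.9
tool_pos: [0.4557, -0.356, 0.2448]
tool_rot: [-0.0, 0.998, 0.057, -0.0]
contact_force: [0.4, -1.2, 0.3]
gripper_width: 0.0
grasp_force: 0.0
```

Call:
{"fn": "servo_tool", "kwargs": {
  "deltas": [
    [[0,0.034,0.03,0,0],[0,0.034,0.03,0,0],[0,0.034,0.03,0,0],[0,0.034,0.03,0,0],[0,0,0,-0.035,0],[0,0,0,-0.035,0],[0,0,0,0,0],[0,0,0,0,0]]
  ]
}}

```text
time: 1.7
tool_pos: [0.5902, -0.2374, 0.1745]
tool_rot: [-0.001, 0.998, 0.057, -0.001]
contact_force: [0.3, -1.0, 0.2]
gripper_width: -0.001
grasp_force: 0.0
```

Run:
```python
from h import *
print(manip.finger_overhang)
s=manip.state();print(s["tool_pos"],s["tool_rot"],s["time"])
f=grab_frame("wrist");save("w1",f);print(np.round(f["T_tool_cam"],3).tolist(),f["fx"],f["cx"],f["cy"])
```

```text
0.014
[ 0.59019536 -0.23736803  0.1745353 ] [-6.41852837e-04  9.98389767e-01  5.67136440e-02 -1.01228311e-03] 1.7
[[-0.001, -0.951, -0.31, 0.079], [1.0, -0.001, -0.0, 0.001], [-0.0, -0.31, 0.951, -0.129], [0.0, 0.0, 0.0, 1.0]] 297.3186396354542 255.5335317306183 186.04902003176974
```

View pics/w1.png

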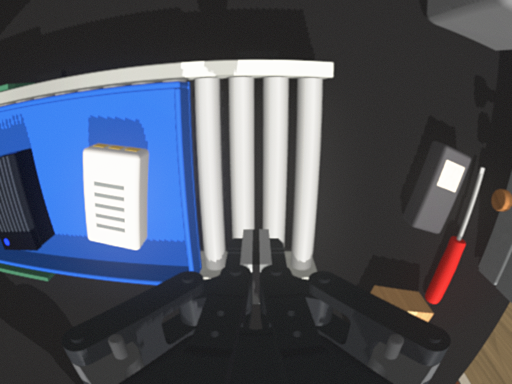

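The wrist view shows the fingers centred over the rollers at about (258,240). The tray's end wall is at column 192, with the router behind it at (115,195) and the PC at the far left. I'll descend and push.

Call:
{"fn": "servo_tool", "kwargs": {
  "deltas": [
    [[0,0,0,-0.035,0],[0,0,0,-0.035,0],[0,0,0,-0.021,0],[0,0,0,0,0],[0,-0.0015,0.013,0,0],[0,-0.0015,0.013,0,0],[0,-0.0007,0.006,0,0],[0,-0.0006,0.005,0,0]]
  ]
}}

```text
time: 2.55
tool_pos: [0.5872, -0.1999, 0.086]
tool_rot: [0.001, 0.998, 0.057, 0.001]
contact_force: [0.5, -0.2, 0.4]
gripper_width: -0.005
grasp_force: 0.0
```

Call:
{"fn": "servo_tool", "kwargs": {
  "deltas": [
    [[0,-0.0006,0.005,0,0],[0,-0.0006,0.005,0,0],[0,-0.0009,0.008,0,0],[0,-0.0011,0.01,0,0],[0,-0.0011,0.01,0,0],[0,-0.0011,0.01,0,0],[0,-0.0011,0.01,0,0],[0,-0.0011,0.01,0,0]]
  ]
}}

```text
time: 3.35
tool_pos: [0.5792, -0.1338, 0.0852]
tool_rot: [0.002, 0.998, 0.057, 0.0]
contact_force: [-0.3, -5.4, 1.2]
gripper_width: 0.002
grasp_force: 2.7
```

Call:
{"fn": "servo_tool", "kwargs": {
  "deltas": [
    [[0,-0.0011,0.01,0,0],[0,-0.0011,0.01,0,0],[0,-0.0011,0.01,0,0],[0,-0.0011,0.01,0,0],[0,-0.0011,0.01,0,0],[0,-0.0009,0.008,0,0],[0,-0.0007,0.006,0,0],[0,-0.0007,0.006,0,0]]
  ]
}}

```text
time: 4.15
tool_pos: [0.5713, -0.0629, 0.0849]
tool_rot: [0.001, 0.998, 0.057, 0.0]
contact_force: [-1.0, -4.8, 4.1]
gripper_width: -0.001
grasp_force: 2.3
```

Call:
{"fn": "servo_tool", "kwargs": {
  "deltas": [
    [[0,-0.0006,0.005,0,0],[0,-0.0006,0.005,0,0],[0,-0.0004,0.004,0,0],[0,-0.0003,0.003,0,0],[0,-0.0002,0.002,0,0],[0,-0.0002,0.002,0,0],[0,-0.0002,0.002,0,0],[0,-0.0001,0.001,0,0]]
  ]
}}

```text
time: 4.95
tool_pos: [0.5686, -0.0384, 0.0843]
tool_rot: [-0.0, 0.998, 0.057, 0.0]
contact_force: [1.4, -3.3, 2.2]
gripper_width: -0.001
grasp_force: 1.7
```

Call:
{"fn": "servo_tool", "kwargs": {
  "deltas": [
    [[0,-0.0001,0.001,0,0],[0,-0.0001,0.001,0,0],[0,-0.0001,0.001,0,0],[0,-0.0001,0.001,0,0],[0,0,0,0,0],[0,0,0,0,0],[0,0,0,0,0],[0,0,0,0,0]]
  ]
}}

```text
time: 5.75
tool_pos: [0.5678, -0.0345, 0.084]
tool_rot: [-0.0, 0.998, 0.057, -0.0]
contact_force: [1.6, -2.5, 1.3]
gripper_width: 0.001
grasp_force: 0.9
```

Still at rolling resistance, so it isn't against the stop yet. I'll keep going in small steps.

Call:
{"fn": "servo_tool", "kwargs": {
  "deltas": [
    [[0,-0.0001,0.001,0,0],[0,-0.0001,0.001,0,0],[0,-0.0001,0.001,0,0],[0,-0.0001,0.001,0,0],[0,0,0,0,0],[0,0,0,0,0],[0,0,0,0,0],[0,0,0,0,0]]
  ]
}}

```text
time: 6.55
tool_pos: [0.5678, -0.0338, 0.0842]
tool_rot: [0.003, 0.998, 0.057, 0.0]
contact_force: [1.7, -13.2, -0.8]
gripper_width: -0.004
grasp_force: 6.6
```

Run:
```python
from h import *
s=manip.state();print(s["tool_pos"],s["contact_force"])
f=grab_frame("top");save("top1",f);np.save("top1.npy",f,allow_pickle=True)
c=f["pixels"][110:240,140:350];cv2.imwrite("pics/t1c.png",cv2.resize(c[...,::-1],None,fx=3.6,fy=3.6,interpolation=cv2.INTER_CUBIC))
P=pts(f);hsv=cv2.cvtColor(f["pixels"],cv2.COLOR_RGB2HSV);H,S,V=[hsv[...,i].astype(int) for i in range(3)]
roi=(P[...,0]>.35)&(P[...,0]<.75)&(P[...,1]>-.4)&(P[...,1]<.3)
o=np.array([.564,-.0025]);e=np.array([-.1134,.9935]);ex=np.array([.9935,.1134])
for k,m in(("tray",roi&(H>100)&(H<130)&(S>150)&(V>90)),("green",roi&(H>40)&(H<95)&(S>80))):
    q=P[m][:,:2]-o;print(k,np.percentile(q@ex,[.5,99.5]),np.percentile(q@e,[.5,5,95,99.5]))
```

```text
[ 0.56783472 -0.03379836  0.08420572] [  1.6956423  -13.22072058  -0.78572068]
tray [-0.08684393  0.08654272] [0.04885507 0.07705608 0.24615132 0.24885551]
green [-0.12518347  0.10998215] [0.02628094 0.10341438 0.25964635 0.26035131]
```

View pics/t1c.png

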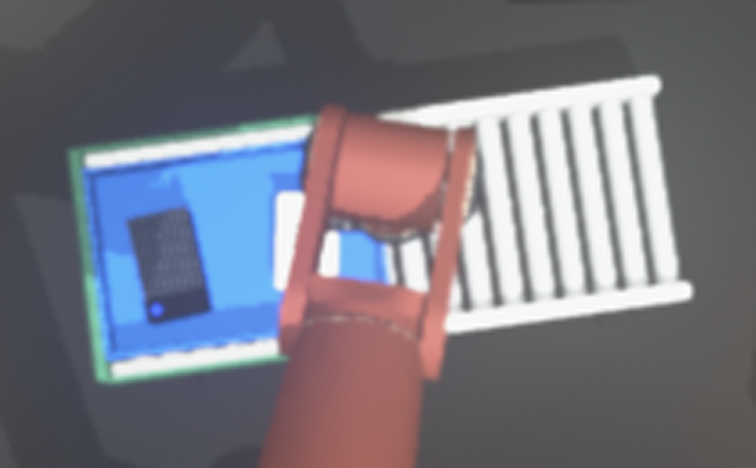

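The tray is against the green stop: its edge measures 0.249 m, and the force jumped to 13 N without motion. The PC is at crop (170,263), i.e. full-image pixel (187,183). I'll press slightly to confirm it's seated, then back off and rise.

Call:
{"fn": "servo_tool", "kwargs": {
  "deltas": [
    [[0,-0.0001,0.001,0,0],[0,-0.0001,0.001,0,0],[0,0,0,0,0],[0,0,0,0,0],[0,0,0,0,0],[0,0,0,0,0],[0,0,0,0,0],[0,0,0,0,0]]
  ]
}}

```text
time: 7.4
tool_pos: [0.5678, -0.0336, 0.0843]
tool_rot: [0.005, 0.998, 0.057, 0.0]
contact_force: [2.4, -18.9, -2.2]
gripper_width: 0.001
grasp_force: 9.7
```

Call:
{"fn": "servo_tool", "kwargs": {
  "deltas": [
    [[0,0.0005,-0.005,0,0],[0,0.001,-0.01,0,0],[0,0.002,-0.02,0,0],[0,0,0,0.04,0],[0,0,0,0.04,0],[0,0,0,0.04,0],[0,0,0,0.04,0],[80,0,0,0,0]]
  ]
}}

```text
time: 8.2
tool_pos: [0.5739, -0.064, 0.2517]
tool_rot: [0.001, 0.998, 0.057, 0.006]
contact_force: [0.4, -0.4, 1.4]
gripper_width: 0.156
grasp_force: 0.0
```

Run:
```python
from h import *
f=np.load("top1.npy",allow_pickle=True).item()
P=pts(f);hsv=cv2.cvtColor(f["pixels"],cv2.COLOR_RGB2HSV);H,S,V=[hsv[...,i].astype(int) for i in range(3)]
o=np.array([.564,-.0025]);e=np.array([-.1134,.9935]);ex=np.array([.9935,.1134])
q=P[...,:2]-o;X=q@ex;Y=q@e
m=(abs(X)<.083)&(Y>.1)&(Y<.243)&(P[...,2]>.082)&(P[...,2]<.11)
r=cv2.minAreaRect(P[m][:,:2].astype(np.float32));print(r,P[m][:,2].mean(),m.sum(),cv2.boxPoints(r))
```

```text
((0.5332406759262085, 0.1777902990579605), (0.10013055801391602, 0.058580432087183), 11.645381927490234) 0.09044011092898098 487 [[0.4782936  0.19637173]
 [0.49011832 0.13899714]
 [0.58818775 0.15920886]
 [0.576363   0.21658346]]
```

Call:
{"fn": "servo_tool", "kwargs": {
  "deltas": [
    [[80,-0.007,0.04,0,1],[80,-0.007,0.04,0,1],[80,-0.007,0.04,0,1],[80,-0.007,0.04,0,1],[80,-0.007,0.04,0,1],[80,-0.006,0.042,0,0],[80,0,0,0,0],[80,0,0,0,0]]
  ]
}}

```text
time: 9.0
tool_pos: [0.5291, 0.179, 0.2431]
tool_rot: [0.0, 0.995, 0.101, -0.001]
contact_force: [0.1, -0.2, 0.5]
gripper_width: 0.798
grasp_force: 0.0
```

```bash
cat >> h.py <<'E'
from scipy.spatial.transform import Rotation as Rt
def wpts(f,s):
    z=f["z_map"].astype(float);v,u=np.mgrid[:z.shape[0],:z.shape[1]]
    x=(u-f["cx"])/f["fx"];y=(v-f["cy"])/f["fy"];r=np.hypot(x,y)+1e-9;k=np.tan(np.minimum(r,1.5))/r
    c=np.stack([x*k*z,y*k*z,z],-1);T=np.array(f["T_tool_cam"]);w=s["tool_rot"]
    R=Rt.from_quat([w[1],w[2],w[3],w[0]]).as_matrix()
    return (c@T[:3,:3].T+T[:3,3])@R.T+s["tool_pos"]
E
python3 - <<'E'
from h import *
s=manip.state();f=grab_frame("wrist");save("w2",f);P=wpts(f,s);print(s["tool_pos"],s["tool_rot"],s["gripper_width"])
o=np.array([.564,-.0025]);e=np.array([-.1134,.9935]);ex=np.array([.9935,.1134])
q=P[...,:2]-o;X=q@ex;Y=q@e;hsv=cv2.cvtColor(f["pixels"],cv2.COLOR_RGB2HSV);H,S,V=[hsv[...,i].astype(int) for i in range(3)]
B=(abs(X)<.08)&(f["z_map"]>0)
m=(B&(Y>.1)&(Y<.235)&(P[...,2]>.083)&(P[...,2]<.11)).astype(np.uint8)
n,l,st,_=cv2.connectedComponentsWithStats(m);i=1+st[1:,4].argmax();m=l==i
r=cv2.minAreaRect(P[m][:,:2].astype(np.float32));print("pc",r,np.percentile(P[m][:,2],[5,50,95]),m.sum(),cv2.boxPoints(r).tolist())
b=B&(H>100)&(H<130)&(S>150)
print("tray y",np.percentile(Y[b],[.5,99.5]),"floor z",np.percentile(P[b][:,2],[10,50]))
g=(abs(X)<.08)&(Y>.2)&(H>40)&(H<95)&(S>80)&(f["z_map"]>0);print("stop y",np.percentile(Y[g],[1,50,99]))
E
```

```text
[0.52913609 0.17903229 0.24307472] [ 8.37725153e-05  9.94845609e-01  1.01394739e-01 -1.14611177e-03] 0.7983410555811714
pc ((0.5304758548736572, 0.17782913148403168), (0.09961046278476715, 0.05823139473795891), 11.661351203918457) [0.08379428 0.09265999 0.09443694] 5647 [[0.4758135676383972, 0.19627688825130463], [0.4875836968421936, 0.13924743235111237], [0.5851381421089172, 0.15938137471675873], [0.5733680129051208, 0.216410830616951]]
tray y [-0.01585768  0.24960745] floor z [0.0546428  0.05564835]
stop y [0.25084951 0.25578535 0.28113418]
```

View pics/w2.png

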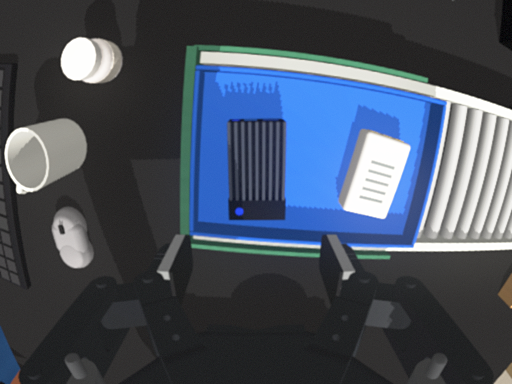

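The wrist view shows the PC at (257,170) between the fingers' sides, and the tray against the stop (edge 0.2496, stop 0.2509). The router is upright at (375,173). The tool's yaw already matches the PC's, so I'll descend.

Call:
{"fn": "servo_tool", "kwargs": {
  "deltas": [
    [[90,0.002,-0.001,-0.03,0],[90,0,0,-0.03,0],[90,0,0,-0.03,0],[90,0,0,-0.03,0],[90,0,0,-0.015,0],[90,0,0,-0.005,0],[90,0,0,0,0],[90,0,0,0,0]]
  ]
}}

```text
time: 9.85
tool_pos: [0.5332, 0.1773, 0.1061]
tool_rot: [-0.0, 0.995, 0.1, 0.001]
contact_force: [0.8, -0.2, 1.0]
gripper_width: 0.9
grasp_force: 0.0
```

Run:
```python
from h import *
s=manip.state();f=grab_frame("wrist");save("w3",f);print(s["tool_pos"],s["contact_force"])
```

```text
[0.53323616 0.1772715  0.10605274] [ 0.75503262 -0.18708202  0.96908588]
```

View pics/w3.png

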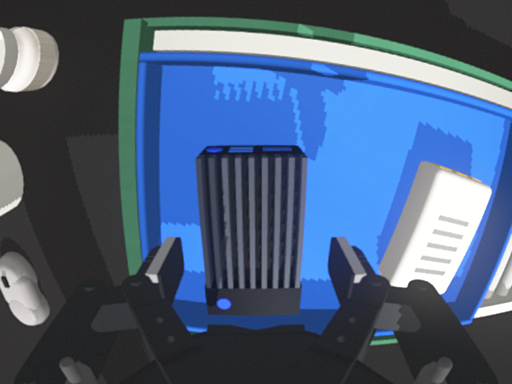

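The PC sits centred between the pads: its columns are 198–307 and the pads' mid-point is 255. Its end rows of 150 and 312 match a centred projection (152 and 310). I'll lower and grip.

Call:
{"fn": "servo_tool", "kwargs": {
  "deltas": [
    [[90,-0.001,0,-0.012,0],[90,0,0,-0.01,0],[90,0,0,-0.005,0],[90,0,0,-0.001,0],[90,0,0,0,0],[50,0,0,0,0],[50,0,0,0,0],[50,0,0,0,0]]
  ]
}}

```text
time: 10.7
tool_pos: [0.5316, 0.1776, 0.0772]
tool_rot: [-0.0, 0.995, 0.1, 0.001]
contact_force: [-1.1, -0.7, 3.3]
gripper_width: 0.666
grasp_force: 66.8
```

Call:
{"fn": "servo_tool", "kwargs": {
  "deltas": [
    [[30,0,0,0,0],[0,0,0,0,0],[0,0,0,0,0],[0,0,0,0,0],[0,0,0,0,0],[0,0,0,0,0],[0,0,0,0,0],[0,0,0,0,0]]
  ]
}}

```text
time: 11.5
tool_pos: [0.5316, 0.1776, 0.0772]
tool_rot: [-0.0, 0.995, 0.1, 0.001]
contact_force: [-0.6, 0.8, 5.1]
gripper_width: 0.668
grasp_force: 67.0
```

Call:
{"fn": "servo_tool", "kwargs": {
  "deltas": [
    [[0,0,0,0.003,0],[0,0,0,0.006,0],[0,0,0,0.01,0],[0,0,0,0.01,0],[0,0,0,0.01,0],[0,0,0,0.01,0],[0,0,0,0.01,0],[0,0,0,0.01,0]]
  ]
}}

```text
time: 12.3
tool_pos: [0.5311, 0.1773, 0.1464]
tool_rot: [-0.0, 0.995, 0.1, 0.0]
contact_force: [0.6, -0.9, -5.4]
gripper_width: 0.669
grasp_force: 65.8
```

Call:
{"fn": "servo_tool", "kwargs": {
  "deltas": [
    [[0,0,0,0.01,0],[0,0,0,0.01,0],[0,0,0,0.006,0],[0,0,0,0.004,0],[0,0,0,0.002,0],[0,0,0,0,0],[0,0,0,0,0],[0,0,0,0,0]]
  ]
}}

```text
time: 13.1
tool_pos: [0.5307, 0.1773, 0.1767]
tool_rot: [0.0, 0.995, 0.1, -0.001]
contact_force: [-1.5, 0.4, -5.4]
gripper_width: 0.669
grasp_force: 65.9
```

Call:
{"fn": "servo_tool", "kwargs": {
  "deltas": [
    [[0,0,0,0,0],[0,0,0,0,0],[0,0,0,0,0],[0,0,0,0,0],[0,0,0,0,0],[0,0,0,0,0],[0,0,0,0,0],[0,0,0,0,0]]
  ]
}}

```text
time: 13.9
tool_pos: [0.531, 0.1774, 0.1773]
tool_rot: [-0.0, 0.995, 0.1, 0.0]
contact_force: [0.6, 0.2, -5.3]
gripper_width: 0.669
grasp_force: 65.9
```

Run:
```python
from h import *
s=manip.state();f=grab_frame("wrist");save("w4",f);P=wpts(f,s);print(s["tool_pos"],s["tool_rot"],s["contact_force"],s["gripper_width"],abs(s["joint_vel"]).max())
o=np.array([.564,-.0025]);e=np.array([-.1134,.9935]);ex=np.array([.9935,.1134])
q=P[...,:2]-o;X=q@ex;Y=q@e;hsv=cv2.cvtColor(f["pixels"],cv2.COLOR_RGB2HSV);H,S,V=[hsv[...,i].astype(int) for i in range(3)]
d=P-s["tool_pos"];m=(f["z_map"]>0)&(abs(d[...,0])<.06)&(abs(d[...,1])<.022)&(abs(d[...,2])<.035)&(d[...,0]>-.02)&(V<110)
A=np.c_[d[m][:,:2],np.ones(m.sum())];c=np.linalg.lstsq(A,P[m][:,2],rcond=None)[0];print("top plane slope,z",c,m.sum())
b=(abs(X)<.08)&(f["z_map"]>0)&(P[...,2]<.1)&(H>100)&(H<130)&(S>150);print("tray y",np.percentile(Y[b],[.5,99.5]))
g=(abs(X)<.08)&(Y>.2)&(H>40)&(H<95)&(S>80)&(f["z_map"]>0);print("stop",np.percentile(Y[g],[1,50]))
save("s4",grab_frame("side"))
a=cv2.imread("pics/w4.png")[:300];b=cv2.resize(cv2.imread("pics/s4.png")[90:270,200:360],None,fx=1.67,fy=1.67);cv2.imwrite("pics/c4.png",np.hstack([a,b[:300]]))
```

```text
[0.53100135 0.17737072 0.17733857] [-2.89539754e-05  9.94963324e-01  1.00239621e-01  4.34246007e-05] [ 0.55693252  0.18226308 -5.30166169] 0.6688993743825746 0.001950125887227645
top plane slope,z [-0.01239945  0.0195145   0.18759956] 11664
tray y [-0.0176635   0.24919261]
stop [0.25057076 0.25562119]
```

View pics/c4.png

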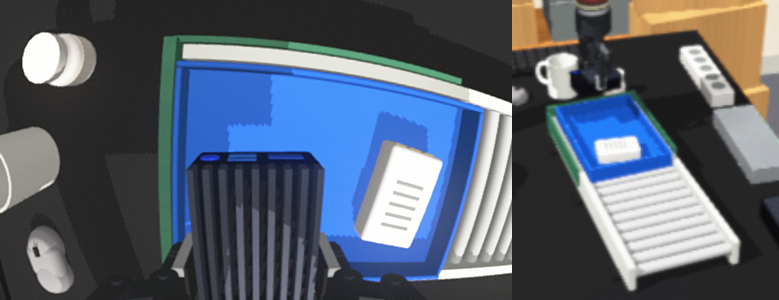

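The PC is held level about 10 cm up, with the arm still. The tray is home at the stop, and the router is upright at (400,195).

```bash
python3 -c "
from plant import manip
print(manip.job_done())"
```

```text
the job is handed in; nothing more can be done
None
```

I slid the tray home against the green stop and handed the job in after about 14 s of robot time, with the mini computer held level and still 10 cm above the tray, the router upright in it, and none of the other things on the desk touched.

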